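# Start the induction hob under the wide pan

## Task

Start the induction hob under the wide shallow pan: with the tips of the closed fingers, lightly press its on/off key, then its function key, then its plus key, letting each key spring back before you press the next. Press no other key, do not touch the other hob, and leave the pans and everything else on the worktop where they stand. Finish with the hand clear.

Things in the scene. Friction and masses are not known exactly. Their poses are not given: they have to be found in the camera images.
- hob_pan: Countertop induction hob with the wide shallow open pan on it: steel case 320 wide (y), 400 deep (x), 90 mm high, black glass top, fixed to the worktop up to 0.2 rad askew, left or right of a second hob of the same make. Origin: centre of its underside; x points away from the cook (the robot is at its -x side), y to the cook's left, z up. More than 25 N on it is too hard.
- pan_panel (a point): Middle of hob_pan's control panel surface, at x -155, y 0, z 80 mm on the hob. The panel, 92 deep, runs along the hob's front edge and slopes 0.175 rad (10 deg) down to the cook. In one row along y on it, from the cook's left: timer, function, (display), minus, plus, on/off; grey keys 46 to 48 mm apart, 94 mm across the display. Axes as the hob's.
- hob_pot: The second hob, same make, same size and same origin and axes, with the tall lidded stockpot on it. Not to be touched.
- pan: Wide shallow open steel pan with two side loop handles, 224 across, 60 mm high, standing loose on the glass of hob_pan. Origin: centre of its underside, z up. Its near edge is at least 80 mm beyond the row of keys.
- stockpot: Tall lidded stockpot with two side loop handles, 204 across, 172 mm high with the lid's handle, standing loose on hob_pot. Origin: centre of its underside.
- salt_dish: Small white salt dish, 72 across, 34 mm high, on the worktop close in front of hob_pan. Origin: centre of its underside.
- shaker: Steel shaker, 56 across, 76 mm high, on the worktop close in front of hob_pot. Origin: centre of its underside.
- tongs: Steel tongs about 240 long, 60 wide, 22 mm high, lying on the worktop at the robot's left. Origin: about mid-length, on the worktop.
- turner: Turner with a black handle, 300 mm long, lying on the worktop at the robot's right. Origin: its underside.
- pan_onoff (a joint): Travel of the sprung on/off key of hob_pan in m, square to the panel: 0 up, 0.005 fully down; it answers at 0.0015 (3.3 N). It starts to give at 1.3 N, is fully down at 7.8 N and springs back when let go.
- pan_onoff_top (a point): Middle of the top of hob_pan's on/off key: the only round key, last on the cook's right (ring-and-stroke power pictogram); 25 mm across, top 6 mm proud of the panel, at y = -118 mm on the hob. Its z points out of the panel (10 deg from upright, leaning to the cook), its x up the slope away from the cook, its y to the cook's left. 
- pan_function (a joint): Travel of the sprung function key of hob_pan in m, square to the panel: 0 up, 0.005 fully down; it answers at 0.0015 (3.3 N). It starts to give at 1.3 N, is fully down at 7.8 N and springs back when let go.
- pan_function_top (a point): Middle of the top of hob_pan's function key: a square key, 2nd from the cook's left, between the timer key and the display (heat-wave pictogram); 23 x 23 mm, top 6 mm proud of the panel, at y = 70 mm on the hob. Its z points out of the panel (10 deg from upright, leaning to the cook), its x up the slope away from the cook, its y to the cook's left. 
- pan_plus (a joint): Travel of the sprung plus key of hob_pan in m, square to the panel: 0 up, 0.005 fully down; it answers at 0.0015 (3.3 N). It starts to give at 1.3 N, is fully down at 7.8 N and springs back when let go.
- pan_plus_top (a point): Middle of the top of hob_pan's plus key: a square key, 4th from the cook's left, between the minus key and the round on/off key (a plus sign); 23 x 23 mm, top 6 mm proud of the panel, at y = -70 mm on the hob. Its z points out of the panel (10 deg from upright, leaning to the cook), its x up the slope away from the cook, its y to the cook's left. 
- pan_minus (a joint): Travel of the sprung minus key of hob_pan in m, square to the panel: 0 up, 0.005 fully down; it answers at 0.0015 (3.3 N). It starts to give at 1.3 N, is fully down at 7.8 N and springs back when let go.
- pan_minus_top (a point): Middle of the top of hob_pan's minus key: a square key, 3rd from the cook's left, just right of the display (one short bar, a minus sign); 23 x 23 mm, top 6 mm proud of the panel, at y = -24 mm on the hob. Its z points out of the panel (10 deg from upright, leaning to the cook), its x up the slope away from the cook, its y to the cook's left. 
- pan_timer (a joint): Travel of the sprung timer key of hob_pan in m, square to the panel: 0 up, 0.005 fully down; it answers at 0.0015 (3.3 N). It starts to give at 1.3 N, is fully down at 7.8 N and springs back when let go.
- pan_timer_top (a point): Middle of the top of hob_pan's timer key: a square key, 1st from the cook's left (clock pictogram); 23 x 23 mm, top 6 mm proud of the panel, at y = 116 mm on the hob. Its z points out of the panel (10 deg from upright, leaning to the cook), its x up the slope away from the cook, its y to the cook's left. 

How it is judged:
On the way, in this order (a step that is already met when the one before it is completed fails the run):
1. the on/off key of the hob under the wide pan is pressed by the fingers at least 1.5 mm, the function and plus keys up (value of joint pan_onoff above 0.0015 m and contact force between the fingers and hob_pan above 0.3 N and value of joint each of pan_function, pan_plus below 0.001 m), for 0.04 s.
2. then its function key is pressed likewise, the on/off and plus keys up (value of joint pan_function above 0.0015 m and contact force between the fingers and hob_pan above 0.3 N and value of joint each of pan_onoff, pan_plus below 0.001 m), for 0.04 s.
3. then its plus key is pressed likewise, the on/off and function keys up (value of joint pan_plus above 0.0015 m and contact force between the fingers and hob_pan above 0.3 N and value of joint each of pan_onoff, pan_function below 0.001 m), for 0.04 s.
At the end, for the whole second after the job is handed in: On/off, function and plus keys of the hob under the wide pan have been pressed in that order (each at least 1.5 mm down by the fingers while the other two are up); now all five of its keys are up (within 1 mm), both pans stand within 10 mm and everything else within 20 mm of where they were (value of joint each of pan_onoff, pan_function, pan_plus, pan_minus, pan_timer below 0.001 m and distance of each of pan, stockpot from where it was at the start of the episode below 0.01 m and distance of each of salt_dish, shaker, tongs, turner from where it was at the start of the episode below 0.02 m and linear speed of each of pan, stockpot below 0.02 m/s); the robot touches nothing.
It fails at once if the minus or timer key of the wide pan's hob is pressed (1.5 mm) (value of joint any of pan_minus, pan_timer above 0.0015 m).
It fails at once if the robot pushes harder than 25 N on the hob (contact force between any of the fingers, the arm and hob_pan above 25 N).
It fails at once if the other hob is touched by the robot (contact force between any of the fingers, the arm and hob_pot above 0.5 N).
It fails at once if a pan is shifted or lifted more than 10 mm (distance of any of pan, stockpot from where it was at the start of the episode above 0.01 m).
It fails at once if something else on the worktop is shifted, lifted or carried more than 20 mm (distance of any of salt_dish, shaker, tongs, turner from where it was at the start of the episode above 0.02 m).
It also fails if it takes over 50 s, if anything falls off the work surface, if the arm or the gripper's body presses on something with over 40 N, if the wrist force passes 120 N, or if a joint passes its speed limit or range.

## Robot

A 6-joint arm with a two-finger parallel gripper is mounted at the origin on the work surface. World frame = base frame: x ahead of the robot, y to its left, z up, the work surface at z = 0. Lengths are in m, angles in rad, forces in N, time in s.
With the tool pointing down it reaches from about 0.35 to 0.875 m from the base axis. Payload 15.5 kg.
Tool frame: the origin (TCP) lies at the very end of the fingers, on their centre line; the grasp point (between the pads) lies 19 mm behind it; z points along the fingers, y is the direction in which the jaws open and shut (so a half turn about z gives the same grasp; the last joint's range is limited). The gripper opens to 85 mm and grips with 20 to 120 N. Pads are 22 mm wide; open, the fingers measure 114 mm over their backs; the gripper's body (76 mm by 85 mm) begins 54 mm behind the grasp point. The pads swing forward as they close: fully open they stand 13 mm farther back than shut.
Start: joints at [1.252, 0.494, 1.345, -0, 1.302, -0.096], TCP at [0.139, 0.609, 0.231] pointing down, gripper open.
Joint ranges: [-2.91, 2.91], [-0.82, 2.16], [0.22, 2.67], [-1.22, 4.37], [0.12, 2.79], [-3.08, 3.08]. Speed limits (rad/s): [1.89, 1.89, 2.57, 3.01, 3.01, 3.01].

## Interface

Orientations are given as a 3x3 rotation matrix whose columns are the frame's x, y, z axes.
In Python, from rig import * gives the robot as it stands.
- The arm moves only by the tool move_arm, never from a script. Its argument "deltas" is a list of rows, each an object with "travel": the shift along the world's x, y, z in mm, a list of three; "twist": the turn, a rotation vector about the world's x, y, z in degrees, a list of three. In form: [{"travel": [x, y, z], "twist": [wx, wy, wz]}, ...]. A call has 1 to 10 rows; each row is the pose to reach, as a shift and turn from the pose commanded when the call began; what a row does not reach only later rows make up. A row lasts 1/8 s, in which the tool goes at most 62.5 mm and 10.7 degrees, less where a joint would pass 70% of its speed; a pose out of reach is approached as far as the arm can. A call with a gripper value outside its range is refused whole. "fingers" is the opening, from 0 (shut) to 1 (fully open), set as the call begins (left out, the last holds). The fingers move at their own pace and stop on an object; the grip force is fixed at half the most. Time passes only in rows, so rows that repeat a pose let the fingers close. It gives the time, the measured TCP pose, the force and the opening at its end, in the units of the state.
- get_obs(): the state, without advancing time (a new reading comes with each control period).
- snapshot(name): name is "side" or "top"; returns (picture, depth): 384x512x3 uint8, red, green, blue; 384x512 float32, m along the optical axis (not along the pixel's ray), 0 where there is no reading.
- get_calibration(name): a dict with "intrinsics" (3x3 intrinsics, pixels), "k1" (the pictures are not rectified: a ray, as slopes to the right and down, at radius r is drawn at 1 + k1 r^2 times it, then the intrinsics apply), "world_from_camera" (4x4, takes a point from camera to world coordinates). Camera axes: x right, y down, z forward; pixel columns grow to the right and rows downward; lengths in m; the calibration is good to about 2 mm. A picture is of the moment at which its call begins. get_calibration takes no time and is no camera call.
- hand_in(): hands the job in, once; it reports no verdict.
The state is a dict: "clock": time; "qpos": joint angles; "qvel": joint speeds; "joint_efforts": joint torques, N m; "eef_pos": TCP position; "eef_rot": TCP orientation; "force": force on the tool from outside, world axes, zero at the start; "wrist_torque": the same for the moment, N m; "width": finger opening in m.
Only numpy, scipy, OpenCV 4.12 (cv2) and the standard library are available. Lean on these libraries where they do the work, as an engineer would, in place of code of your own. Each camera call takes 0.05 s, during which the arm holds its last target. There are 200 camera calls.

## Working session

There is one attempt and no reset: what is moved stays moved. The work goes in short steps, Python scripts to look and compute and a tool call to move; the robot and the scene stay as the last step left them, time stands still between calls to the robot, and variables do not carry over. Pictures are saved under pics/ and viewed, about 8 in all and at most 12, crops included, and the job is handed in when it is done.

Besides the shell and the picture viewer there is one more tool, called after ">>>" in YAML: its name, and indented under it one key for each argument. move_arm: Moves the arm, as the interface text tells. Its arguments: {"type":"object","properties":{"deltas":{"type":"array","items":{"type":"object","properties":{"travel":{"type":"array","items":{"type":"number"}},"twist":{"type":"array","items":{"type":"number"}}}}},"fingers":{"type":"number"}},"required":["deltas"]}

```bash
mkdir -p pics; cat > h.py <<'E'
from rig import *
import numpy as np, cv2
def save(n,f):
    p,d=snapshot(n); np.savez(f'{f}.npz',p=p,d=d); cv2.imwrite(f'pics/{f}.png',p[:,:,::-1]); return p,d
def world(n,d,u,v):
    c=get_calibration(n);K=np.array(c['intrinsics'],float);T=np.array(c['world_from_camera'])
    k=c['k1']
    x=np.array([(u-K[0,2])/K[0,0],(v-K[1,2])/K[1,1]]);y=x.copy()
    for _ in range(20): y=x/(1+k*(y@y))
    z=d if np.isscalar(d) else np.median(d[int(v)-1:int(v)+2,int(u)-1:int(u)+2])
    return (T@np.r_[y*z,z,1])[:3]
E
python3 - <<'E'
from h import *
for n in('top','side'):
    save(n,n+'1');c=get_calibration(n);print(n,c)
o=get_obs();print(o['eef_pos'],o['eef_rot'],o['clock'],o['width'],o['force'])
a=[cv2.imread(f'pics/{n}1.png') for n in('top','side')]
E
```

```text
top {'intrinsics': array([[353.54415413,   0.        , 252.10154392],
       [  0.        , 353.54415413, 190.6920683 ],
       [  0.        ,   0.        ,   1.        ]]), 'k1': -0.08511472744415668, 'world_from_camera': array([[ 0.02321838, -0.98950848,  0.14259689,  0.38432012],
       [-0.99968765, -0.02166073,  0.01246624, -0.01887648],
       [-0.0092467 , -0.14284179, -0.98970234,  1.30433899],
       [ 0.        ,  0.        ,  0.        ,  1.        ]])}
side {'intrinsics': array([[454.86451216,   0.        , 255.92263547],
       [  0.        , 454.86451216, 193.94113349],
       [  0.        ,   0.        ,   1.        ]]), 'k1': 0.014874719060441011, 'world_from_camera': array([[ 0.79848281, -0.45398085,  0.39538158, -0.13357946],
       [-0.60177278, -0.62061885,  0.5026945 , -0.88625291],
       [ 0.01716759, -0.63932279, -0.7687468 ,  1.42964354],
       [ 0.        ,  0.        ,  0.        ,  1.        ]])}
[0.13858891 0.60912035 0.2307333 ] [[-9.75070283e-01  2.21895967e-01 -3.50648051e-04]
 [ 2.21896216e-01  9.75069728e-01 -1.04581391e-03]
 [ 1.09844411e-04 -1.09754955e-03 -9.99999392e-01]] 0.1 0.08532728669983183 [ 0.15480349 -1.1290994  -0.21986124]
```

View pics/top1.png

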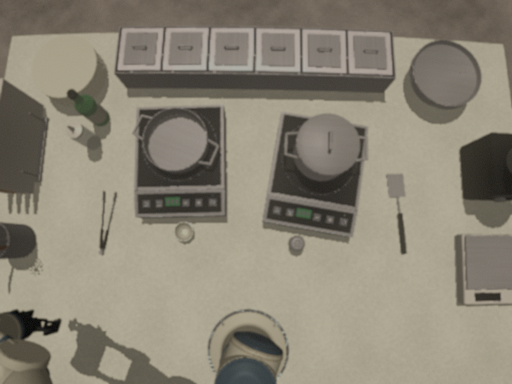

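View pics/side1.png

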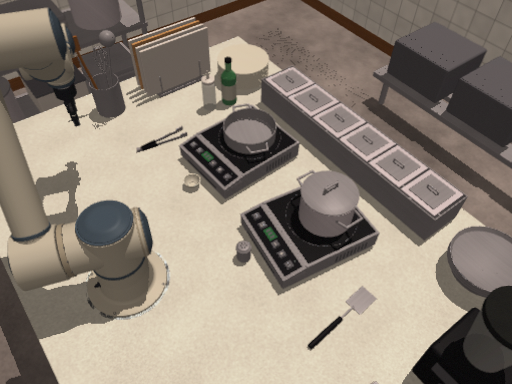

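The pan hob is on the left: its panel is near (180,202) in the top view and (210,160) in the side view. The salt dish is in front of it at (185,233). I'll enlarge the panel in both views.

```bash
python3 - <<'E'
from h import *
a=cv2.imread('pics/top1.png')[180:245,130:232]; b=cv2.imread('pics/side1.png')[135:210,175:277]
f=lambda i:cv2.resize(i,None,fx=5.5,fy=5.5,interpolation=cv2.INTER_CUBIC)[:290 if i is b else 300]
a=cv2.resize(a[:52],None,fx=7.8,fy=7.8,interpolation=cv2.INTER_CUBIC)[:,:800]
cv2.imwrite('pics/c1.png',a)
cv2.imwrite('pics/c2.png',cv2.resize(b,None,fx=7.8,fy=7.8,interpolation=cv2.INTER_CUBIC))
E
```

```text
(no output)
```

View pics/c1.png

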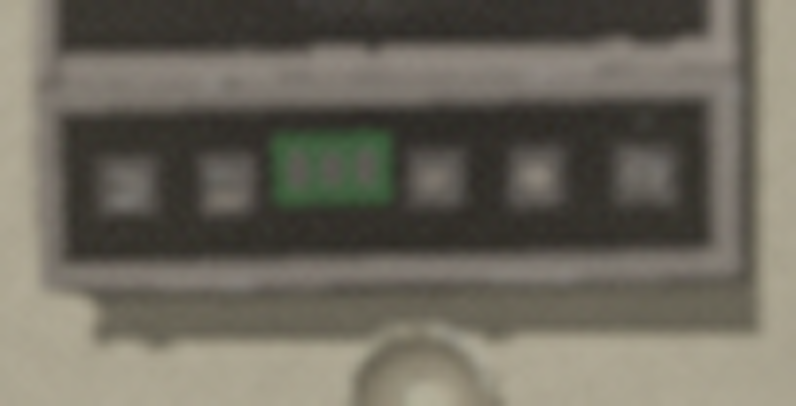

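View pics/c2.png

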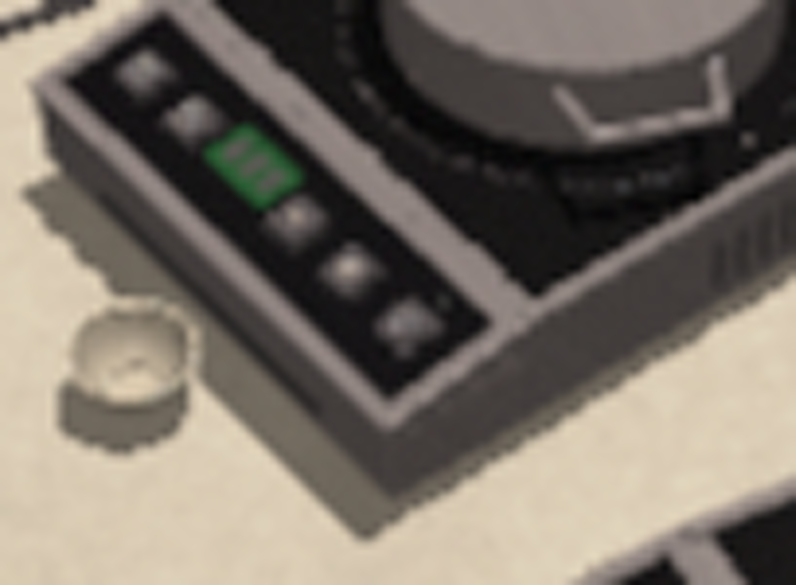

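The panel is clear in both crops. In the top crop, timer, function, minus, plus and on/off run left to right from x=128 to 646 at y≈180. In the side crop they run from (142,72) to (408,323). I'll triangulate the keys and fit the hob pose.

```bash
cat > fit.py <<'E'
from h import *
from scipy.optimize import least_squares
P={'top':np.array([(128,185),(228,184),(436,178),(537,177),(646,174)])/7.8-.5+[130,180],
'side':np.array([(142,72),(193,116),(299,220),(350,268),(408,323)])/7.8-.5+[175,135]}
ys=np.array([116,70,-24,-70,-118])/1e3
def proj(n,X):
    c=get_calibration(n);K=np.array(c['intrinsics']);T=np.linalg.inv(c['world_from_camera'])
    q=X@T[:3,:3].T+T[:3,3];s=q[:,:2]/q[:,2:];s=s*(1+c['k1']*(s**2).sum(1,keepdims=True))
    return s*K[0,0]+K[:2,2]
def pts(p):
    x,y,t,z=p; return np.c_[x-ys*np.sin(t),y+ys*np.cos(t),np.full(5,z)]
if __name__=='__main__':
    for names in(['top'],['side'],['top','side']):
        f=lambda p:np.concatenate([(proj(n,pts(p))-P[n]).ravel() for n in names]+([[(p[3]-.086)*1e4]] if len(names)==1 else []))
        r=least_squares(f,[.45,.2,0,.086],x_scale=[.1,.1,.1,.1]);print(names,r.x.round(4),'rms',np.sqrt((r.fun**2).mean()).round(2))
    print(pts(r.x).round(4))
    for n in P:
        d=np.load(n+'1.npz')['d'];print(n,[world(n,d,*np.round(u)).round(4).tolist() for u in P[n]])
    d=np.load('top1.npz')['d'];print('salt',world('top',d,185,233),'pan near rim',world('top',d,178,168), 'handle',world('top',d,212,160))
E
python3 fit.py
```

```text
['top'] [0.5125 0.2518 0.0451 0.086 ] rms 0.08
['side'] [0.5145 0.2533 0.0501 0.086 ] rms 0.16
['top', 'side'] [0.5125 0.2509 0.0468 0.0892] rms 0.17
[[0.507  0.3668 0.0892]
 [0.5092 0.3208 0.0892]
 [0.5136 0.2269 0.0892]
 [0.5157 0.181  0.0892]
 [0.518  0.133  0.0892]]
top [[0.5082, 0.367, 0.0858], [0.5094, 0.3209, 0.0853], [0.5149, 0.2292, 0.0863], [0.5159, 0.1835, 0.0873], [0.5172, 0.1349, 0.0851]]
side [[0.5056, 0.3624, 0.0914], [0.512, 0.3264, 0.0871], [0.5132, 0.2227, 0.0899], [0.5158, 0.1835, 0.0867], [0.5189, 0.1314, 0.0894]]
salt [0.40917826 0.24001244 0.00603572] pan near rim [0.63310383 0.25803044 0.0960701 ] handle [0.65378689 0.13366298 0.1404039 ]
```

```bash
cat > tgt.py <<'E'
from h import *
from scipy.spatial.transform import Rotation as R
t=.047;C=np.array([.5133,.252,.0865])
Rh=R.from_euler('z',t)*R.from_euler('y',-10,degrees=True)
n=Rh.apply([0,0,1]); Rg=(Rh*R.from_matrix(np.diag([-1,1,-1]))).as_matrix()
key={k:C+np.array([-y*np.sin(t),y*np.cos(t),0]) for k,y in dict(onoff=-.118,function=.07,plus=-.07).items()}
E
python3 - <<'E'
from tgt import *
o=get_obs();print(n,key)
rv=R.from_matrix(Rg@np.array(o['eef_rot']).T).as_rotvec(degrees=True)
print('rv',rv,'delta',(key['onoff']+.08*n-o['eef_pos'])*1e3)
E
```

```text
[-0.17345642 -0.00815846  0.98480775] {'onoff': array([0.51884396, 0.13413031, 0.0865    ]), 'function': array([0.51001121, 0.3219227 , 0.0865    ]), 'plus': array([0.51658879, 0.1820773 , 0.0865    ])}
rv [ -0.82322716 -10.00326268  15.47926937] delta [ 366.37853769 -475.64272308  -65.44867606]
```

>>> move_arm:
  deltas:
    - {"travel": [30,-40,0],"twist": [0,-1,1.5]}
    - {"travel": [65,-85,0],"twist": [-0.2,-2,3]}
    - {"travel": [100,-130,0],"twist": [-0.3,-3,4.6]}
    - {"travel": [135,-175,0],"twist": [-0.3,-4,6]}
    - {"travel": [170,-220,0],"twist": [-0.4,-5,7.7]}
    - {"travel": [205,-266,0],"twist": [-0.5,-6,9.3]}
    - {"travel": [240,-311,0],"twist": [-0.6,-7,10.8]}
    - {"travel": [275,-357,0],"twist": [-0.7,-8,12.4]}
    - {"travel": [310,-402,0],"twist": [-0.8,-9,14]}
    - {"travel": [340,-441,0],"twist": [-0.8,-10,15.5]}
  fingers: 0

```text
clock: 1.35
eef_pos: [0.4797, 0.1666, 0.2312]
eef_rot: [[-0.984, -0.048, 0.174], [-0.047, 0.999, 0.01], [-0.174, 0.001, -0.985]]
force: [0.6, 0.8, 0.1]
width: 0.0001
```

>>> move_arm:
  deltas:
    - {"travel": [26,-34,0]}
    - {"travel": [26,-34,-20]}
    - {"travel": [26,-34,-40]}
    - {"travel": [26,-34,-40]}
    - {"travel": [26,-34,-40]}
    - {"travel": [26,-34,-40]}

```text
invalid input
```

```bash
python3 - <<'E'
from tgt import *
o=get_obs();print(o['clock'],o['eef_pos'],o['force'],o['width'],o['qvel'])
rv=R.from_matrix(Rg@np.array(o['eef_rot']).T).as_rotvec(degrees=True)
print('rv',rv,'delta',(key['onoff']-o['eef_pos'])*1e3)
p,d=save('top','top2');q,e=save('side','side2')
i=[cv2.resize(a[r:r+75,c:c+100,::-1],None,fx=4,fy=4,interpolation=cv2.INTER_CUBIC) for a,r,c in((p,160,130),(q,110,190))]
cv2.imwrite('pics/c3.png',np.hstack(i))
E
```

```text
1.35 [0.47965383 0.16656194 0.23123771] [0.58860278 0.7510604  0.08178181] 5.447927018425555e-05 [-0.81206745  0.07626173 -0.08884285  0.15308548 -0.16515049 -1.08937892]
rv [-0.06974794  0.03098286 -0.04797345] delta [  39.19012439  -32.43163638 -144.73770905]
```

View pics/c3.png

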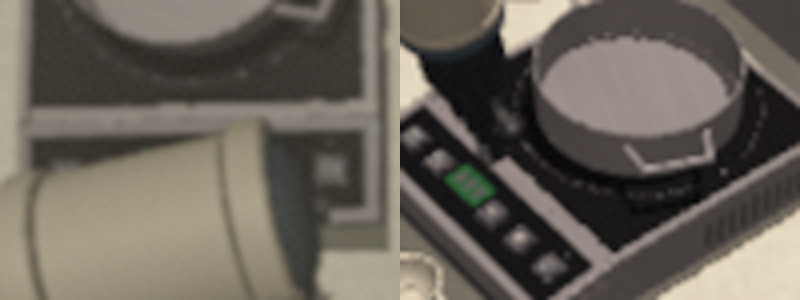

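The second call was refused because it had no twist. The picture shows the arm over the panel with nothing touching. I'll move to the hover over on/off.

>>> move_arm:
  deltas:
    - {"travel": [26,-34,-20],"twist": [0,0,0]}
    - {"travel": [30,-33,-70],"twist": [0,0,0]}
    - {"travel": [34,-33,-110],"twist": [0,0,0]}
    - {"travel": [34,-33,-115],"twist": [0,0,0]}
    - {"travel": [34,-33,-115],"twist": [0,0,0]}
    - {"travel": [34,-33,-115],"twist": [0,0,0]}

```text
clock: 2.2
eef_pos: [0.5134, 0.1358, 0.1179]
eef_rot: [[-0.983, -0.048, 0.176], [-0.047, 0.999, 0.01], [-0.176, 0.002, -0.984]]
force: [-0.0, 0.9, 0.6]
width: 0.0001
```

```bash
python3 - <<'E'
from tgt import *
o=get_obs();print(o['clock'],o['eef_pos'],o['force'],o['width'])
print('delta',(key['onoff']-o['eef_pos'])*1e3,'in panel frame',Rh.inv().apply((key['onoff']-o['eef_pos'])*1e3))
p,d=save('top','top3');q,e=save('side','side3')
i=[cv2.resize(a[r:r+75,c:c+100,::-1],None,fx=4,fy=4,interpolation=cv2.INTER_CUBIC) for a,r,c in((p,160,130),(q,110,170))]
cv2.imwrite('pics/c4.png',np.hstack(i))
E
```

```text
2.2 [0.51338533 0.1357701  0.11785134] [-0.02166666  0.85377807  0.6057951 ] 0.00013075391924914076
delta [  5.45863219  -1.63978989 -31.35134445] in panel frame [ -0.15020822  -1.89444034 -31.80850371]
```

View pics/c4.png

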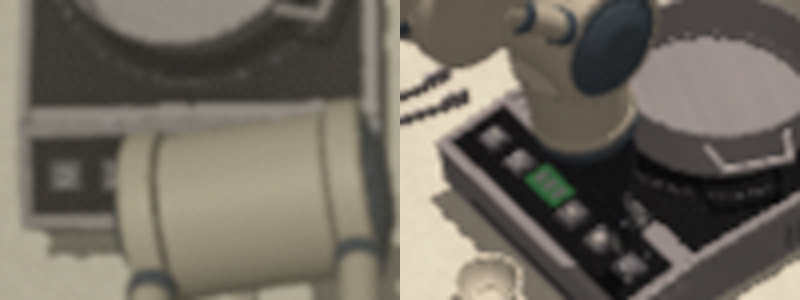

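The on/off key shows at (628,265) in the right half, with the fingertips just above and behind it, as the numbers say. Going down gently.

>>> move_arm:
  deltas:
    - {"travel": [2,-1.5,-10],"twist": [0,0,0]}
    - {"travel": [3.5,-1.5,-20],"twist": [0,0,0]}
    - {"travel": [4.5,-1.5,-25.5],"twist": [0,0,0]}
    - {"travel": [4.5,-1.5,-25.5],"twist": [0,0,0]}
    - {"travel": [4.5,-1.5,-25.5],"twist": [0,0,0]}

```text
clock: 2.92
eef_pos: [0.5172, 0.1339, 0.0908]
eef_rot: [[-0.984, -0.048, 0.173], [-0.047, 0.999, 0.01], [-0.174, 0.001, -0.985]]
force: [-0.2, -0.6, 0.5]
width: -0.0003
```

>>> move_arm:
  deltas:
    - {"travel": [0.3,0,-2],"twist": [0,0,0]}
    - {"travel": [0.3,0,-2],"twist": [0,0,0]}
    - {"travel": [0.3,0,-2],"twist": [0,0,0]}

```text
clock: 3.3
eef_pos: [0.5175, 0.134, 0.0888]
eef_rot: [[-0.984, -0.048, 0.173], [-0.047, 0.999, 0.01], [-0.174, 0.001, -0.985]]
force: [0.5, 0.3, 0.9]
width: -0.0001
```

>>> move_arm:
  deltas:
    - {"travel": [0.3,0,-1.5],"twist": [0,0,0]}
    - {"travel": [0.3,0,-1.5],"twist": [0,0,0]}
    - {"travel": [0.3,0,-1.5],"twist": [0,0,0]}

```text
clock: 3.68
eef_pos: [0.5178, 0.1339, 0.0873]
eef_rot: [[-0.984, -0.048, 0.173], [-0.047, 0.999, 0.01], [-0.174, 0.001, -0.985]]
force: [-0.4, -0.6, -0.2]
width: 0.0
```

>>> move_arm:
  deltas:
    - {"travel": [0.2,0,-1.5],"twist": [0,0,0]}
    - {"travel": [0.2,0,-1.5],"twist": [0,0,0]}
    - {"travel": [0.2,0,-1.5],"twist": [0,0,0]}

```text
clock: 4.05
eef_pos: [0.5181, 0.1339, 0.0858]
eef_rot: [[-0.984, -0.048, 0.174], [-0.047, 0.999, 0.01], [-0.174, 0.001, -0.985]]
force: [0.9, 0.4, 1.7]
width: -0.0
```

>>> move_arm:
  deltas:
    - {"travel": [0.2,0,-1],"twist": [0,0,0]}
    - {"travel": [0.2,0,-1],"twist": [0,0,0]}
    - {"travel": [0.2,0,-1],"twist": [0,0,0]}

```text
clock: 4.42
eef_pos: [0.5183, 0.1339, 0.0848]
eef_rot: [[-0.984, -0.047, 0.174], [-0.047, 0.999, 0.01], [-0.174, 0.001, -0.985]]
force: [-0.0, 1.3, 3.2]
width: -0.0
```

>>> move_arm:
  deltas:
    - {"travel": [0.2,0,-1.3],"twist": [0,0,0]}
    - {"travel": [0.2,0,-1.3],"twist": [0,0,0]}
    - {"travel": [0.2,0,-1.3],"twist": [0,0,0]}

```text
clock: 4.8
eef_pos: [0.5185, 0.1339, 0.0835]
eef_rot: [[-0.984, -0.048, 0.174], [-0.047, 0.999, 0.01], [-0.174, 0.001, -0.985]]
force: [0.5, 0.5, 4.6]
width: -0.0006
```

```bash
python3 - <<'E'
from h import *
f=[]
for _ in range(4): snapshot('side'); f.append(get_obs()['force'])
print(np.mean(f,0))
E
```

```text
[-0.11096459  0.61758154  4.34880865]
```

>>> move_arm:
  deltas:
    - {"travel": [0.1,0,-0.7],"twist": [0,0,0]}
    - {"travel": [0.1,0,-0.7],"twist": [0,0,0]}
    - {"travel": [0.1,0,-0.7],"twist": [0,0,0]}

```text
clock: 5.38
eef_pos: [0.5186, 0.1339, 0.0828]
eef_rot: [[-0.984, -0.048, 0.174], [-0.047, 0.999, 0.01], [-0.174, 0.001, -0.985]]
force: [0.7, 0.4, 5.7]
width: -0.0002
```

>>> move_arm:
  deltas:
    - {"travel": [-1.7,0,10],"twist": [0,0,0]}
    - {"travel": [-5,0,30],"twist": [0,0,0]}
    - {"travel": [-7,0,40],"twist": [0,0,0]}
    - {"travel": [-9,45,40],"twist": [0,0,0]}
    - {"travel": [-11,90,40],"twist": [0,0,0]}
    - {"travel": [-13,140,40],"twist": [0,0,0]}
    - {"travel": [-15.5,188,40],"twist": [0,0,0]}
    - {"travel": [-15.5,188,40],"twist": [0,0,0]}
    - {"travel": [-15.5,188,40],"twist": [0,0,0]}
    - {"travel": [-15.5,188,40],"twist": [0,0,0]}

```text
clock: 6.62
eef_pos: [0.503, 0.3208, 0.1227]
eef_rot: [[-0.984, -0.046, 0.173], [-0.045, 0.999, 0.009], [-0.173, 0.001, -0.985]]
force: [-0.2, -0.2, -0.2]
width: -0.0
```

```bash
python3 - <<'E'
from tgt import *
o=get_obs();print(o['clock'],o['eef_pos'],o['force'],o['width'])
print('panel frame to function',Rh.inv().apply((key['function']-o['eef_pos'])*1e3))
q,e=save('side','side4')
cv2.imwrite('pics/c5.png',cv2.resize(q[110:185,155:255,::-1],None,fx=6,fy=6,interpolation=cv2.INTER_CUBIC))
E
```

```text
6.625 [0.50297702 0.32076422 0.12273868] [-0.21628829 -0.21952682 -0.22992225] -4.861104567726649e-05
panel frame to function [  0.68050101   0.82671162 -36.91770987]
```

View pics/c5.png

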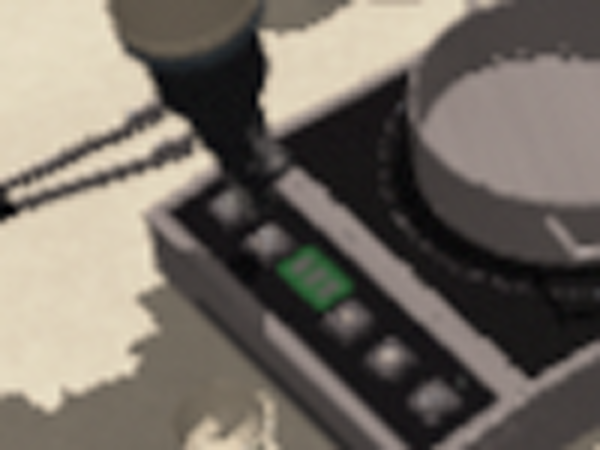

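The fingertips at (265,175) are straight above the function key at (268,240), and all keys are up. Going down.

>>> move_arm:
  deltas:
    - {"travel": [2.5,0.5,-12],"twist": [0,0,0]}
    - {"travel": [4.5,0.8,-24],"twist": [0,0,0]}
    - {"travel": [6,0.8,-33],"twist": [0,0,0]}
    - {"travel": [6.6,0.8,-36],"twist": [0,0,0]}
    - {"travel": [6.6,0.8,-36],"twist": [0,0,0]}
    - {"travel": [6.6,0.8,-36],"twist": [0,0,0]}

```text
clock: 7.42
eef_pos: [0.5098, 0.3229, 0.0871]
eef_rot: [[-0.984, -0.048, 0.174], [-0.047, 0.999, 0.01], [-0.174, 0.002, -0.985]]
force: [-0.4, -0.1, 0.3]
width: -0.0003
```

>>> move_arm:
  deltas:
    - {"travel": [0.3,0,-2],"twist": [0,0,0]}
    - {"travel": [0.3,0,-2],"twist": [0,0,0]}
    - {"travel": [0.3,0,-2],"twist": [0,0,0]}

```text
clock: 7.8
eef_pos: [0.5102, 0.3229, 0.0851]
eef_rot: [[-0.984, -0.048, 0.174], [-0.046, 0.999, 0.01], [-0.174, 0.002, -0.985]]
force: [0.1, 0.6, 3.8]
width: -0.0001
```

>>> move_arm:
  deltas:
    - {"travel": [0.3,0,-1.5],"twist": [0,0,0]}
    - {"travel": [0.3,0,-1.5],"twist": [0,0,0]}
    - {"travel": [0.3,0,-1.5],"twist": [0,0,0]}

```text
clock: 8.18
eef_pos: [0.5105, 0.3229, 0.0834]
eef_rot: [[-0.984, -0.048, 0.174], [-0.047, 0.999, 0.01], [-0.174, 0.002, -0.985]]
force: [1.1, 2.0, 5.8]
width: -0.0003
```

```bash
python3 - <<'E'
from h import *
f=[]
for _ in range(4): snapshot('side'); f.append(get_obs()['force'])
print(np.mean(f,0))
E
```

```text
[0.98581724 2.05857126 4.85089663]
```

About 5 N, so roughly 2.8 mm of travel. Lifting and moving to plus.

>>> move_arm:
  deltas:
    - {"travel": [-1.7,0,10],"twist": [0,0,0]}
    - {"travel": [-5,0,30],"twist": [0,0,0]}
    - {"travel": [-7,0,39],"twist": [0,0,0]}
    - {"travel": [-5,-45,39],"twist": [0,0,0]}
    - {"travel": [-3,-95,39],"twist": [0,0,0]}
    - {"travel": [-1,-141,39],"twist": [0,0,0]}
    - {"travel": [-1,-141,39],"twist": [0,0,0]}
    - {"travel": [-1,-141,39],"twist": [0,0,0]}
    - {"travel": [-1,-141,39],"twist": [0,0,0]}

```text
clock: 9.5
eef_pos: [0.5091, 0.1826, 0.1223]
eef_rot: [[-0.984, -0.049, 0.173], [-0.048, 0.999, 0.01], [-0.174, 0.002, -0.985]]
force: [-0.1, -0.1, 1.0]
width: -0.0
```

```bash
python3 - <<'E'
from tgt import *
o=get_obs();print(o['clock'],o['eef_pos'],o['force'],o['width'])
print('panel frame to plus',Rh.inv().apply((key['plus']-o['eef_pos'])*1e3))
q,e=save('side','side5')
cv2.imwrite('pics/c6.png',cv2.resize(q[110:185,155:255,::-1],None,fx=6,fy=6,interpolation=cv2.INTER_CUBIC))
E
```

```text
9.5 [0.509135   0.18257496 0.12226113] [-0.05102447 -0.12243866  1.04309723] -4.644628490694583e-06
panel frame to plus [  1.09956017  -0.84731165 -36.50668419]
```

View pics/c6.png

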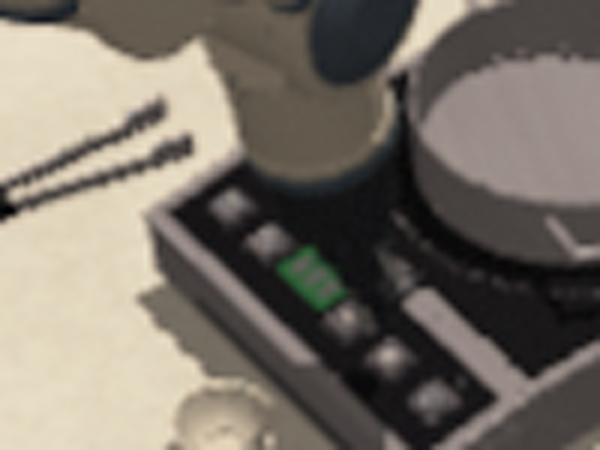

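The tips at about (390,290) are straight above the plus key at (390,357). Going down.

>>> move_arm:
  deltas:
    - {"travel": [2.5,-0.5,-12],"twist": [0,0,0]}
    - {"travel": [5,-0.5,-24],"twist": [0,0,0]}
    - {"travel": [6.5,-0.5,-32],"twist": [0,0,0]}
    - {"travel": [7,-0.5,-35],"twist": [0,0,0]}
    - {"travel": [7,-0.5,-35],"twist": [0,0,0]}
    - {"travel": [7,-0.5,-35],"twist": [0,0,0]}

```text
clock: 10.3
eef_pos: [0.5163, 0.1812, 0.0875]
eef_rot: [[-0.984, -0.047, 0.174], [-0.046, 0.999, 0.01], [-0.174, 0.002, -0.985]]
force: [-0.5, -0.3, 0.8]
width: 0.0003
```

>>> move_arm:
  deltas:
    - {"travel": [0.3,0,-2],"twist": [0,0,0]}
    - {"travel": [0.3,0,-2],"twist": [0,0,0]}
    - {"travel": [0.3,0,-2],"twist": [0,0,0]}

```text
clock: 10.68
eef_pos: [0.5168, 0.1813, 0.0855]
eef_rot: [[-0.984, -0.048, 0.174], [-0.047, 0.999, 0.01], [-0.174, 0.002, -0.985]]
force: [0.2, -0.0, 2.2]
width: 0.0002
```

>>> move_arm:
  deltas:
    - {"travel": [0.3,0,-1.8],"twist": [0,0,0]}
    - {"travel": [0.3,0,-1.8],"twist": [0,0,0]}
    - {"travel": [0.3,0,-1.8],"twist": [0,0,0]}

```text
clock: 11.05
eef_pos: [0.5171, 0.1813, 0.0836]
eef_rot: [[-0.984, -0.048, 0.174], [-0.047, 0.999, 0.01], [-0.174, 0.002, -0.985]]
force: [1.4, 0.6, 5.5]
width: -0.0
```

```bash
python3 - <<'E'
from h import *
f=[]
for _ in range(4): snapshot('side'); f.append(get_obs()['force'])
print(np.mean(f,0))
E
```

```text
[1.07825466 0.47884626 4.67597638]
```

About 4.7 N, roughly 2.6 mm. Lifting clear.

>>> move_arm:
  deltas:
    - {"travel": [-1.7,0,10],"twist": [0,0,0]}
    - {"travel": [-5,0,30],"twist": [0,0,0]}
    - {"travel": [-12,0,70],"twist": [0,0,0]}
    - {"travel": [-20,0,110],"twist": [0,0,0]}
    - {"travel": [-40,40,130],"twist": [0,0,0]}
    - {"travel": [-80,80,130],"twist": [0,0,0]}
    - {"travel": [-80,120,130],"twist": [0,0,0]}
    - {"travel": [-80,120,130],"twist": [0,0,0]}
    - {"travel": [-80,120,130],"twist": [0,0,0]}
    - {"travel": [-80,120,130],"twist": [0,0,0]}

```text
clock: 12.5
eef_pos: [0.4367, 0.3003, 0.2134]
eef_rot: [[-0.984, -0.047, 0.173], [-0.046, 0.999, 0.009], [-0.173, 0.001, -0.985]]
force: [0.1, -0.7, -0.1]
width: 0.0001
```

```bash
python3 - <<'E'
from h import *
q,e=save('side','side6');o=get_obs();print(o['clock'],o['eef_pos'],o['force'],abs(o['qvel']).max())
E
```

```text
12.55 [0.43680361 0.30030681 0.2134524 ] [-0.62972452 -0.20268825 -0.24645639] 0.0025351679020520017
```

View pics/side6.png

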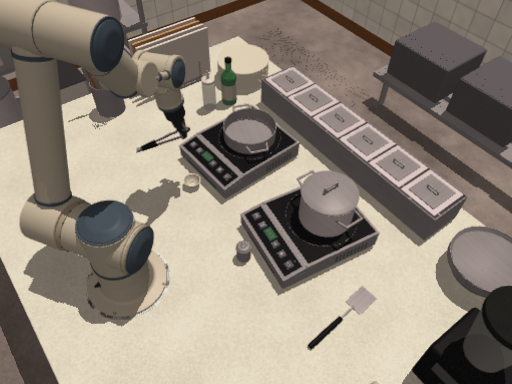

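The hand is clear at (183,128). The pan (250,130), stockpot (328,203), dish (192,181), shaker (243,250), tongs and turner all look unmoved.

```bash
python3 -c "
from rig import *
print(hand_in())"
```

```text
the job is handed in; nothing more can be done
None
```

I pressed the on/off, function and plus keys of the left hob, under the wide pan, in that order with the closed fingertips. I lifted well clear between presses and handed the job in at 12.6 s.

| Key | Peak force on the key (N) | Estimated travel (mm) |
|---|---|---|
| On/off | 5.7 | 2.4–3.3 |
| Function | 5 | 2.8 |
| Plus | 4.7 | 2.6 |

The key travel is worked out from wrist force and tool height, because I can't read the key joints directly. The wrist force readings were noisy by about 0.5–1 N, and the highest vertical reading was 5.8 N.

In the last side picture and readings the hand was clear, the force was within that noise, and everything on the worktop looked unmoved. I judged that by eye and did not measure positions again. One move call was refused because a field was missing. I sent it again complete, and the arm had not moved in between.

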